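# Pressing inserts on an indexing press

### The arm

A 6-joint arm with a two-finger parallel gripper is mounted at the origin on the work surface. World frame = base frame: x ahead of the robot, y to its left, z up, the work surface at z = 0. Lengths are in m, angles in rad, forces in N, time in s.
With the tool pointing down it reaches from about 0.325 to 0.775 m from the base axis. Payload 5.5 kg.
Tool frame: the origin (TCP) lies between the finger pads; the fingertips stand 8 mm ahead of it and the grasp point (between the pads) lies 11 mm behind it (tcp_to_tips is the distance from the TCP to the fingertips, in m); z points along the fingers, y is the direction in which the jaws open and shut (so a half turn about z gives the same grasp; the last joint's range is limited). The gripper opens to 88 mm and grips with 3 to 60 N. Pads are 20 mm wide; open, the fingers measure 115 mm over their backs; the gripper's body (75 mm by 178 mm) begins 61 mm behind the grasp point.
Start: joints at [-1.37, 0.091, 1.231, -0, 1.82, -0.057], TCP at [0.153, -0.58, 0.231] pointing down, gripper open.
Joint ranges: [-2.87, 2.87], [-0.86, 2.18], [0.17, 2.46], [-1.51, 4.65], [0.06, 2.69], [-2.65, 2.65]. Speed limits (rad/s): [2.57, 2.57, 3.01, 3.14, 3.14, 3.14].

### API

Orientations are given as a unit quaternion [w, x, y, z].
In Python, from bench import * gives the robot as it stands. Calls block until the motion is done:
- move_to(position, orientation): joint-space move of the TCP to a pose.
- move_l(position, speed=0.15, orientation=None): straight line of the TCP; orientation=None keeps the orientation; speed is the mean speed in m/s.
- movej(angles): joint-space move.
- gripper_open() and close(): open the fingers fully, or close them until they stop; the grip force is fixed at half the most.
- hold(seconds).
- inverse_kinematics(position, orientation): joint angles nearest the present ones, or None.
- state(): the state.
- get_image(name): name is "scene" or "side" or "wrist"; returns a dict with "frame" (420x560x3 uint8, blue, green, red), "depth" (420x560 float32, m along the optical axis (not along the pixel's ray), 0 where there is no reading), "camera_matrix" (3x3 intrinsics, pixels), "view" (4x4, takes a point from world to camera coordinates). Camera axes: x right, y up, looking along -z (the intrinsics and any distortion apply to the point x, -y, -z); pixel columns grow to the right and rows downward; lengths in m; the calibration is good to about 2 mm. The wrist camera is an equidistant fisheye: a pixel r from the principal point sees the ray r / f radians off the axis. A picture is of the moment at which its call begins.
A pose or a line that the arm cannot do raises IKError and nothing moves.
- job_done(): hands the job in, once; it reports no verdict.
The state is a dict: "time": time; "joint_pos": joint angles; "dq": joint speeds; "joint_torque": joint torques, N m; "ee_pos": TCP position; "ee_rot": TCP orientation; "ft_force": force on the tool from outside, world axes, zero at the start; "moment": the same for the moment, N m; "finger_gap": finger opening in m.
Only numpy, scipy, OpenCV 4.12 (cv2) and the standard library are available. Lean on these libraries where they do the work, as an engineer would, in place of code of your own. Each camera call takes 0.05 s, during which the arm holds its last target.

### The job

Press the brass inserts into all the white spacers on the bench: stand each spacer, insert up, in a nest of its own on the carousel, turn the carousel by clicks to bring them under the press one after another, and push the plunger right down to its stop over each so that its insert ends all but flush; never push an insert in by hand. Finish with the pressed spacers standing in their nests, turned out from under the press, with the carousel on a click so that an empty nest is below the released plunger, and leave everything else on the bench where it is.

Things in the scene. Friction and masses are not known exactly. Their poses are not given: they have to be found in the camera images.
- carousel (a joint): Angle of the carousel about its upright axis (rad, grows anticlockwise seen from above, 0 at the start, no end stops). It clicks home every 60 degrees (1.047 rad): within about 5 degrees of a click a sprung ball pulls it in; further off it stays where it is left. Turning it out of a click takes about 0.15 N m.
- knob_grip (a point): Point on the carousel's axis, 114 mm above the bench, the height to grip the black six-sided knob that turns the carousel. The knob is 40 mm across flats, from 92 to 130 mm above the bench. This frame turns with the carousel; the flats face 0, 60, 120 .. degrees from its x axis.
- nest0 (a point): Middle of the floor of nest 0, 40 mm above the bench, 84 mm from the carousel's axis along the x axis of knob_grip; starts under the plunger. The carousel (an aluminium disc of 240 mm diameter) has six such nests, 60 degrees apart: square pockets open above, 50 mm inside, black walls 10 mm high and 5 mm thick, two sides along the direction from the axis.
- press: The grey press that carries the carousel, fixed on the bench, in another place and direction each time. Origin on the bench, on the carousel's axis; x axis towards the plunger and the column. The column (36 by 56 mm) stands 167 mm out, beside the disc; a 44 mm wide arm, 106 to 131 mm above the bench, reaches from it to 60 mm from the axis.
- press_point (a point): Fixed point straight below the plunger at the height of the nest floors (40 mm above the bench), 84 mm from the carousel's axis, x axis pointing outwards from that axis. A nest under the plunger has its middle here. The foot of the raised plunger (22 mm diameter) is 47 mm above it, 10 mm over an unpressed insert.
- plunger (a joint): Travel of the press plunger, m: 0 up, 0.018 hard down on its stop. It springs back by itself. The spring needs about 3 N at the top and 9.5 N at the stop, and an insert being pressed in adds 6 N to that.
- cap_top (a point): Centre of the top of the plunger's black round cap (40 mm diameter, 14 mm thick), the face to push down; 170 mm above the bench when up. It moves with the plunger.
- spacer0_mid (a point): Centre of spacer 0 (half-way up its body), z axis along the spacer towards its insert. A plain white plastic sign spacer: a cylinder 44 mm in diameter and 28 mm tall, about 70 g, that stands on the bench at the start with its brass insert on top. Two or three of the four spacers are there; None if absent.
- insert0_top (a point): Centre of the top face of the brass insert of spacer 0 (13 mm diameter). It stands 9 mm proud of the spacer's top (23 mm from the spacer's centre) until it is pressed in along the spacer's axis against 6 N of friction; the press at its stop leaves it 1 mm proud (15 mm from the spacer's centre). None if the spacer is absent.
- spacer1_mid (a point): Centre of spacer 1 (half-way up its body), z axis along the spacer towards its insert. A plain white plastic sign spacer: a cylinder 44 mm in diameter and 28 mm tall, about 70 g, that stands on the bench at the start with its brass insert on top. Two or three of the four spacers are there; None if absent.
- insert1_top (a point): Centre of the top face of the brass insert of spacer 1 (13 mm diameter). It stands 9 mm proud of the spacer's top (23 mm from the spacer's centre) until it is pressed in along the spacer's axis against 6 N of friction; the press at its stop leaves it 1 mm proud (15 mm from the spacer's centre). None if the spacer is absent.
- spacer2_mid (a point): Centre of spacer 2 (half-way up its body), z axis along the spacer towards its insert. A plain white plastic sign spacer: a cylinder 44 mm in diameter and 28 mm tall, about 70 g, that stands on the bench at the start with its brass insert on top. Two or three of the four spacers are there; None if absent.
- insert2_top (a point): Centre of the top face of the brass insert of spacer 2 (13 mm diameter). It stands 9 mm proud of the spacer's top (23 mm from the spacer's centre) until it is pressed in along the spacer's axis against 6 N of friction; the press at its stop leaves it 1 mm proud (15 mm from the spacer's centre). None if the spacer is absent.
- spacer3_mid (a point): Centre of spacer 3 (half-way up its body), z axis along the spacer towards its insert. A plain white plastic sign spacer: a cylinder 44 mm in diameter and 28 mm tall, about 70 g, that stands on the bench at the start with its brass insert on top. Two or three of the four spacers are there; None if absent.
- insert3_top (a point): Centre of the top face of the brass insert of spacer 3 (13 mm diameter). It stands 9 mm proud of the spacer's top (23 mm from the spacer's centre) until it is pressed in along the spacer's axis against 6 N of friction; the press at its stop leaves it 1 mm proud (15 mm from the spacer's centre). None if the spacer is absent.
- screwdriver: Bystander, not to be disturbed: a screwdriver, 150 mm long, lying on the bench; origin below its middle.
- tape_roll: Bystander, not to be disturbed: a roll of masking tape, 76 mm across and 24 mm high, lying flat; origin at the centre of its underside.
- screw_jar: Bystander, not to be disturbed: a lidded glass jar, 68 mm across and 85 mm high; origin at the centre of its underside.
- angle_offcut: Bystander, not to be disturbed: an offcut of aluminium angle, 220 mm long, 50 by 50 mm legs, lying with one leg up; origin below its middle.
- hammer: Bystander, not to be disturbed: a hammer, 260 mm long, lying on the bench; origin below its middle.
- tape_measure: Bystander, not to be disturbed: a tape measure, 65 by 34 mm and 60 mm high; origin at the centre of its underside.
- wrench: Bystander, not to be disturbed: a wrench, 180 mm long, lying on the bench; origin below its middle.
Things that resemble listed ones, but are neither listed nor needed, are in the scene too. What is shaped like the part that bears spacer0_mid but blue or red is not meant. Leave any green or turquoise look-alike of the part that bears spacer2_mid alone.

How it is judged:
On the way:
1. the plunger is pushed to its stop with a spacer standing under it (value of joint plunger above 0.0172 m and horizontal distance between any of spacer0_mid, spacer1_mid, spacer2_mid, spacer3_mid and press_point below 0.01 m), for 0.05 s.
At the end, for the whole second after the job is handed in: every spacer present stands upright (within 7 degrees) in a nest of the carousel with its insert pressed to 0 to 2.5 mm proud of its top, none is within 60 mm of the point under the plunger, the carousel is within 3.4 degrees of a click, and the plunger is up (within 2 mm) (z of insert0_top in the frame of spacer0_mid between 0.0135 and 0.0165 m and horizontal distance between spacer0_mid and knob_grip between 0.077 and 0.091 m and height (world z) of spacer0_mid between 0.05 and 0.058 m and angle between each of spacer0_mid, spacer1_mid, spacer2_mid, spacer3_mid's own z axis and vertical below 0.12 rad and horizontal distance between each of spacer0_mid, spacer1_mid, spacer2_mid, spacer3_mid and press_point above 0.06 m and z of insert1_top in the frame of spacer1_mid between 0.0135 and 0.0165 m and horizontal distance between spacer1_mid and knob_grip between 0.077 and 0.091 m and height (world z) of spacer1_mid between 0.05 and 0.058 m and z of insert2_top in the frame of spacer2_mid between 0.0135 and 0.0165 m and horizontal distance between spacer2_mid and knob_grip between 0.077 and 0.091 m and height (world z) of spacer2_mid between 0.05 and 0.058 m and z of insert3_top in the frame of spacer3_mid between 0.0135 and 0.0165 m and horizontal distance between spacer3_mid and knob_grip between 0.077 and 0.091 m and height (world z) of spacer3_mid between 0.05 and 0.058 m and (angle between the x axis of knob_grip and the x axis of press_point, either way round below 0.06 rad or angle between the x axis of knob_grip and the x axis of press_point, either way round between 0.9872 and 1.1072 rad) and value of joint plunger below 0.002 m); the robot touches nothing.
It fails at once if an insert is pushed by the fingers with more than 5 N (contact force between the fingers and insert0 above 5 N or contact force between the fingers and insert1 above 5 N or contact force between the fingers and insert2 above 5 N or contact force between the fingers and insert3 above 5 N).
It fails at once if a bystander is moved more than 30 mm (distance of any of screwdriver, tape_roll, screw_jar, angle_offcut, hammer, tape_measure, wrench from where it was at the start of the episode above 0.03 m).
Of spacer0, spacer1, spacer2, spacer3 only 2 to 3 are there at a start; the rules pass over those that are not, and their reading is None.
At some moment in a run one of spacer0, spacer1, spacer2, spacer3 may be knocked a few centimetres aside while the robot is not near it.
Once in a run the grip may slacken for a moment while it holds something.
It also fails if it takes over 210 s, if anything falls off the work surface, if the arm or the gripper's body presses on something with over 40 N, if the wrist force passes 120 N, or if a joint passes its speed limit or range.

## Working session

There is one attempt and no reset: what is moved stays moved. The work goes in short steps, each a Python script; the robot and the scene stay as the last script left them, time stands still between calls to the robot, and variables do not carry over. Pictures are saved under pics/ and viewed, and the job is handed in when it is done.

```bash
ls; mkdir -p pics; python3 - <<'E'
from bench import *
import cv2
s=state();print({k:s[k] for k in('time','ee_pos','ee_rot','finger_gap','ft_force')})
for n in("scene","side","wrist"):
    d=get_image(n);cv2.imwrite(f"pics/{n}0.png",d["frame"]);print(n,d["camera_matrix"].tolist(),d["view"].tolist(),(d["depth"]>0).mean())
E
```

```text
pics
{'time': 0.0, 'ee_pos': array([ 0.15291112, -0.57990905,  0.22950041]), 'ee_rot': array([-9.62903388e-04,  9.91703288e-01,  1.28544378e-01, -6.83721917e-05]), 'finger_gap': 0.08797047447473753, 'ft_force': array([-1.02161375e+00, -6.96918273e-04, -5.22915476e-01])}
scene [[473.6721700674907, 0.0, 283.6639872925193], [0.0, 473.6721700674907, 215.14609163404654], [0.0, 0.0, 1.0]] [[-0.8218408289900194, 0.569650478695742, 0.008716875971912532, 0.44709506961352946], [-0.34509696305758336, -0.5099325152496038, 0.7879574328475148, 0.0786877494833823], [0.45330534730293104, 0.6445674223949922, 0.6156680112638994, -1.6219557236714566], [0.0, 0.0, 0.0, 1.0]] 0.9960884353741497
side [[382.20418711559887, 0.0, 289.5580195222748], [0.0, 382.20418711559887, 215.42295981843665], [0.0, 0.0, 1.0]] [[0.9941348530507861, -0.10791687760463393, 0.0070598496979953785, -0.5553734232085471], [0.07852869926471154, 0.7652108470114067, 0.6389723022227787, -0.09339185364455029], [-0.07435816929890306, -0.6346702349599765, 0.7691973449735534, -1.436599661917301], [0.0, 0.0, 0.0, 1.0]] 0.9959013605442177
wrist [[325.19226210127806, 0.0, 276.52028785798274], [0.0, 325.19226210127806, 207.88895491247396], [0.0, 0.0, 1.0]] [[0.254255082750521, -0.9671341074977474, -0.0024435650314065635, -0.5980377641741712], [0.9373420372614876, 0.24704362495982032, -0.24568140456533807, 0.029219671814834917], [0.2382105330962748, 0.06017528962330462, 0.9693475519341562, -0.3898100930387984], [0.0, 0.0, 0.0, 1.0]] 0.9296981292517007
```

View pics/scene0.png

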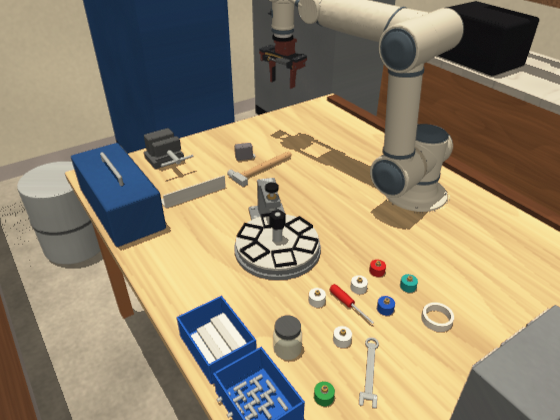

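View pics/side0.png

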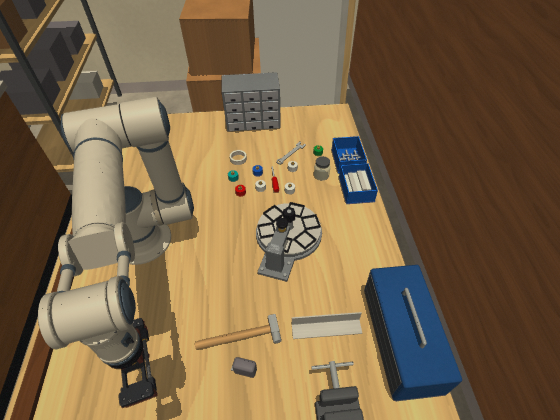

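View pics/wrist0.png

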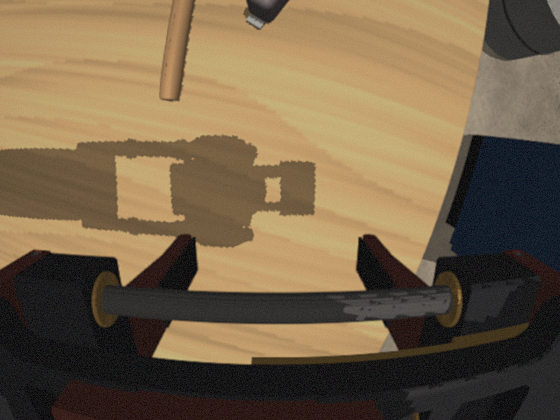

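Scene: the white spacers are at (317,297), (359,285) and (343,336). The look-alikes are red (378,267), turquoise (409,283), blue (386,304) and green (324,393). The carousel is at about (278,244), with the plunger and column behind it. Next I'll enlarge that area and measure.

```bash
cat > h.py <<'E'
import numpy as np, cv2
def cam2world(d,uv,z=None,depth=None):
    """pixel->world; intersect with plane z, or by depth"""
    K=d["camera_matrix"];V=d["view"];R=V[:3,:3];t=V[:3,3]
    r=np.array([(uv[0]-K[0,2])/K[0,0],-(uv[1]-K[1,2])/K[1,1],-1.])
    o=-R.T@t; w=R.T@r
    if z is not None: return o+w*(z-o[2])/w[2]
    if depth is None: depth=d["depth"][int(round(uv[1])),int(round(uv[0]))]
    return o+w*depth
def proj(d,p):
    K=d["camera_matrix"];V=d["view"];c=V[:3,:3]@np.asarray(p)+V[:3,3]
    return np.array([K[0,0]*c[0]/-c[2]+K[0,2],K[1,1]*-c[1]/-c[2]+K[1,2]])
def cloud(d):
    K=d["camera_matrix"];V=d["view"];R=V[:3,:3];t=V[:3,3]
    v,u=np.mgrid[:420,:560];D=d["depth"]
    P=np.stack([(u-K[0,2])/K[0,0]*D,-(v-K[1,2])/K[1,1]*D,-D],-1)
    return (P-t)@R
E
python3 - <<'E'
from bench import *
from h import *
import pickle
d=get_image("scene");s=get_image("side");pickle.dump((d,s),open("im0.pkl","wb"))
def crop(f,x0,y0,x1,y1,k,n): cv2.imwrite(n,cv2.resize(f[y0:y1,x0:x1],None,fx=k,fy=k,interpolation=cv2.INTER_CUBIC))
crop(d["frame"],215,165,475,360,3,"pics/sc_crop.png")
crop(s["frame"],220,130,350,290,4,"pics/si_crop.png")
for im,nm in((d,"scene"),(s,"side")):
    P=cloud(im);f=im["frame"].astype(int)
    hsv=cv2.cvtColor(im["frame"],cv2.COLOR_BGR2HSV)
    m=((hsv[...,1]<60)&(hsv[...,2]>130)&(P[...,2]>0.018)&(P[...,2]<0.036)).astype(np.uint8)
    n,l,st,c=cv2.connectedComponentsWithStats(m)
    for i in range(1,n):
        if st[i,4]>25:
            q=P[l==i];print(nm,st[i],c[i].round(1),q.mean(0).round(3),np.ptp(q,0).round(3))
    # horizontal disc top
    m=(abs(P[...,2]-0.0395)<0.006)&(hsv[...,1]<60)&(hsv[...,2]>100)
    q=P[m];print(nm,'disc',len(q),q.mean(0),np.percentile(q,[2,98],axis=0))
E
```

```text
scene [530  49  30  11  62] [546.   54.3] [-1.582 -0.498  0.025] [0.038 0.18  0.018]
scene [228 170  19  12  97] [236.9 175.2] [ 0.467 -0.398  0.024] [0.036 0.088 0.012]
scene [401 192  37  11 187] [419.1 196.7] [0.038 0.05  0.026] [0.112 0.072 0.018]
scene [351 276  17  14 158] [358.9 282.8] [0.463 0.23  0.026] [0.046 0.043 0.013]
scene [309 288  17  16 177] [316.7 295.7] [0.583 0.203 0.026] [0.043 0.045 0.013]
scene [423 303  31  25 267] [437.8 314.8] [0.372 0.419 0.022] [0.078 0.076 0.009]
scene [217 313  30  34 232] [231.7 329.5] [0.818 0.179 0.033] [0.025 0.116 0.017]
scene [204 322  28  33 242] [217.3 338. ] [0.858 0.182 0.034] [0.022 0.1   0.009]
scene [334 326  18  18 211] [342.2 335. ] [0.609 0.335 0.026] [0.043 0.045 0.012]
scene [191 333  25  30 188] [203.1 347.9] [0.897 0.189 0.034] [0.018 0.093 0.008]
scene [251 378  11  12  31] [256.5 383.1] [0.84  0.325 0.02 ] [0.01  0.03  0.003]
scene [258 380  18  38 174] [267.3 398.8] [0.842 0.369 0.022] [0.053 0.073 0.008]
scene [233 382  13   9  42] [239.4 385.8] [0.875 0.311 0.022] [0.028 0.008 0.008]
scene [233 394  11   8  38] 
[... 261 characters left out ...]
]
side [299  15  42   6 118] [319.5  17.4] [0.956 1.767 0.028] [0.287 0.047 0.018]
side [254  17  44   6 128] [275.4  19.2] [0.654 1.769 0.026] [0.293 0.045 0.018]
side [230 150  16  12  50] [237.3 155.7] [0.369 0.413 0.024] [0.068 0.081 0.012]
side [288 161   9   7  40] [292.2 164.5] [0.605 0.327 0.028] [0.038 0.047 0.014]
side [256 180   9   8  45] [260.  183.8] [0.459 0.223 0.029] [0.034 0.041 0.013]
side [285 183  10   7  45] [289.4 186.6] [0.579 0.196 0.028] [0.038 0.04  0.01 ]
side [268 314  12  27 184] [273.9 326.3] [ 0.466 -0.401  0.026] [0.029 0.087 0.012]
side disc 2056 [0.61760078 0.16250664 0.03993311] [[ 0.04155885 -0.39407527  0.03420073]
 [ 0.98741919  1.77804547  0.04504543]]
```

View pics/sc_crop.png

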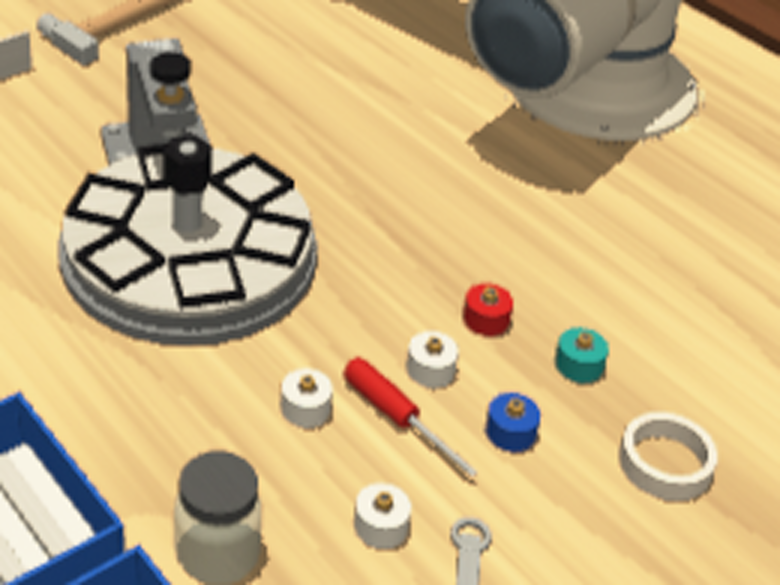

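View pics/si_crop.png

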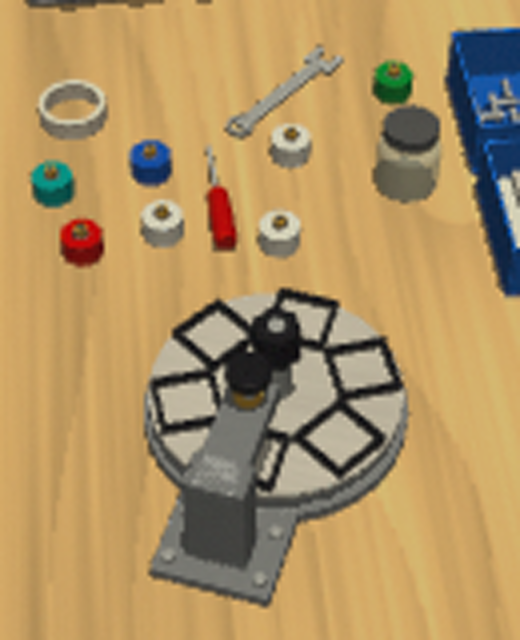

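The crops confirm three plain white spacers with brass inserts, at scene-crop pixels (307,397), (433,358) and (383,515). The other four are red, turquoise, blue and green and are not meant. Now I'll fit the carousel axis and the press direction.

```bash
python3 - <<'E'
from h import *
import pickle
from scipy.optimize import least_squares
d,s=pickle.load(open("im0.pkl","rb"))
for im,nm in((d,"scene"),(s,"side")):
    P=cloud(im)
    near=np.hypot(P[...,0]-.55,P[...,1]-0.03)<.3
    for lo,hi,n in((.165,.176,'cap'),(.125,.135,'knob/arm')):
        m=near&(P[...,2]>lo)&(P[...,2]<hi);hs=im["frame"].max(-1)
        m2=m&(hs<90); v,u=np.nonzero(m2)
        nn,l,st,c=cv2.connectedComponentsWithStats(m2.astype(np.uint8))
        for i in range(1,nn):
            if st[i,4]>15:
                q=P[l==i];z=.17 if n=='cap' else .13
                print(nm,n,st[i],c[i].round(1),q.mean(0).round(4),((q.min(0)+q.max(0))/2).round(4),np.ptp(q,0).round(3),'planar',cam2world(im,c[i],z).round(4))
    # disc pts
    m=near&(abs(P[...,2]-.040)<.005)
    q=P[m];c0=np.median(q[:,:2],0)
    # boundary points by angle
    a=np.arctan2(*(q[:,:2]-c0).T[::-1]);r=np.hypot(*(q[:,:2]-c0).T)
    ok=r<.16;q=q[ok];a=a[ok];r=r[ok]
    B=[]
    for k in np.arange(-np.pi,np.pi,np.pi/36):
        w=(a>=k)&(a<k+np.pi/36)
        if w.sum()>3: i=np.argmax(r[w]);B.append(q[w][i,:2])
    B=np.array(B)
    f=least_squares(lambda p:np.hypot(*(B-p[:2]).T)-p[2],[*c0,.12],loss='soft_l1',f_scale=.002)
    print(nm,'disc fit',f.x.round(4),np.median(abs(f.fun)))
    for g in[(307,397),(433,358),(383,515)] if nm=='scene' else []: pass
E
```

```text
scene cap [265 183  13   9  88] [271.  186.5] [ 0.5219 -0.0974  0.1688] [ 0.5204 -0.0991  0.1687] [0.039 0.039 0.007] planar [ 0.5229 -0.096   0.17  ]
scene knob/arm [271 194   8  10  29] [275.4 198.8] [ 0.5138 -0.0872  0.1288] [ 0.514  -0.0904  0.1291] [0.032 0.035 0.008] planar [ 0.5149 -0.0858  0.13  ]
scene knob/arm [269 210  16  11 104] [276.8 215.2] [ 0.5536 -0.0214  0.1288] [ 0.5525 -0.0231  0.129 ] [0.044 0.044 0.007] planar [ 0.5545 -0.02    0.13  ]
scene disc fit [ 0.5534 -0.0204  0.1181] 0.0008720562832223236
side cap [276 218  12  10  92] [281.5 222.4] [ 0.5192 -0.1035  0.1698] [ 0.5193 -0.102   0.1698] [0.037 0.041 0.009] planar [ 0.5191 -0.1037  0.17  ]
side knob/arm [283 207  12  11  82] [288.7 211.9] [ 0.5518 -0.0261  0.1295] [ 0.551  -0.0241  0.1299] [0.04  0.047 0.009] planar [ 0.5518 -0.0265  0.13  ]
side knob/arm [275 227  12   6  24] [279.9 230. ] [ 0.5132 -0.1048  0.1308] [ 0.5158 -0.1038  0.13  ] [0.039 0.023 0.007] planar [ 0.5132 -0.1042  0.13  ]
side disc fit [ 0.5515 -0.0255  0.1178] 0.001593737353638755
```

```bash
python3 - <<'E'
from h import *
import pickle
d,s=pickle.load(open("im0.pkl","rb"))
def crop(f,x0,y0,x1,y1,k,n): cv2.imwrite(n,cv2.resize(f[y0:y1,x0:x1],None,fx=k,fy=k,interpolation=cv2.INTER_CUBIC))
crop(d["frame"],228,175,328,275,6,"pics/sc_car.png")
crop(s["frame"],245,195,335,285,6,"pics/si_car.png")
E
cat >> h.py <<'E'
from scipy.spatial.transform import Rotation as Rot
def quat(yaw):
    """tool down; yaw = world angle of the jaw (tool y) axis"""
    y=np.array([np.cos(yaw),np.sin(yaw),0]);z=np.array([0,0,-1.]);x=np.cross(y,z)
    q=Rot.from_matrix(np.stack([x,y,z],1)).as_quat();return np.array([q[3],q[0],q[1],q[2]])
def wproj(d,p):
    K=d["camera_matrix"];V=d["view"];c=V[:3,:3]@np.asarray(p)+V[:3,3]
    c=np.array([c[0],-c[1],-c[2]]);rr=np.hypot(c[0],c[1]);th=np.arctan2(rr,c[2])
    return np.array([K[0,0]*th*c[0]/rr+K[0,2],K[1,1]*th*c[1]/rr+K[1,2]])
def wray(d,uv):
    K=d["camera_matrix"];x=(uv[0]-K[0,2])/K[0,0];y=(uv[1]-K[1,2])/K[1,1];th=np.hypot(x,y)
    s=np.sin(th)/max(th,1e-9);return np.array([x*s,-y*s,-np.cos(th)])
def w2world(d,uv,z):
    R=d["view"][:3,:3];t=d["view"][:3,3];o=-R.T@t;w=R.T@wray(d,uv);return o+w*(z-o[2])/w[2]
def crop(f,x0,y0,x1,y1,k,n): cv2.imwrite(n,cv2.resize(f[y0:y1,x0:x1],None,fx=k,fy=k,interpolation=cv2.INTER_CUBIC))
E
python3 - <<'E'
from bench import *
from h import *
s=state();d=get_image("wrist");V=d["view"];o=-V[:3,:3].T@V[:3,3]
q=s["ee_rot"];R=Rot.from_quat([q[1],q[2],q[3],q[0]])
print('cam in tool',R.inv().apply(o-s["ee_pos"]), 'view dir in tool',R.inv().apply(V[:3,:3].T@[0,0,-1]))
for p,yaws in(((.54,.2,.33),(0,.79,1.57,-.79,-1.57)),((.55,-.02,.35),(0,.79,1.57,-.79,-1.57))):
    for y in yaws:
        j=inverse_kinematics(p,quat(y)); print(p,y,None if j is None else np.round(j,2))
E
```

```text
cam in tool [ 0.0670039  -0.00099732 -0.15397821] view dir in tool [-2.45747861e-01 -8.28663333e-04  9.69333432e-01]
(0.54, 0.2, 0.33) 0 [ 0.3   0.07  1.07 -0.    2.    0.3 ]
(0.54, 0.2, 0.33) 0.79 [ 0.3   0.07  1.07 -0.    2.   -0.49]
(0.54, 0.2, 0.33) 1.57 [ 0.3   0.07  1.07 -0.    2.   -1.27]
(0.54, 0.2, 0.33) -0.79 [ 0.3   0.07  1.07 -0.    2.    1.09]
(0.54, 0.2, 0.33) -1.57 [ 0.3   0.07  1.07 -0.    2.    1.87]
(0.55, -0.02, 0.35) 0 [-0.1   0.02  1.09 -0.    2.03 -0.1 ]
(0.55, -0.02, 0.35) 0.79 [-0.1   0.02  1.09 -0.    2.03 -0.89]
(0.55, -0.02, 0.35) 1.57 [-0.1   0.02  1.09 -0.    2.03 -1.67]
(0.55, -0.02, 0.35) -0.79 [-0.1   0.02  1.09 -0.    2.03  0.69]
(0.55, -0.02, 0.35) -1.57 [-0.1   0.02  1.09 -0.    2.03  1.47]
```

```bash
python3 - <<'E'
from bench import *
from h import *
import pickle
t=state()['time']
move_to((.55,.02,.36),quat(0));print(state()['time']-t)
a=get_image("wrist");t=state()['time']
move_to((.54,.28,.33),quat(0));print(state()['time']-t)
b=get_image("wrist");pickle.dump((a,b),open("im1.pkl","wb"))
cv2.imwrite("pics/w1a.png",a["frame"]);cv2.imwrite("pics/w1b.png",b["frame"])
E
```

```text
2.5833000000000004
1.025
```

View pics/w1a.png

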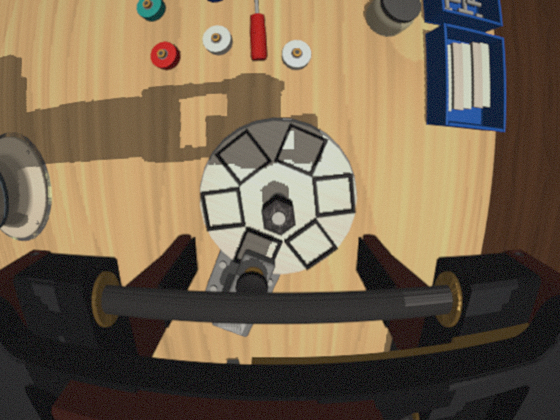

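View pics/w1b.png

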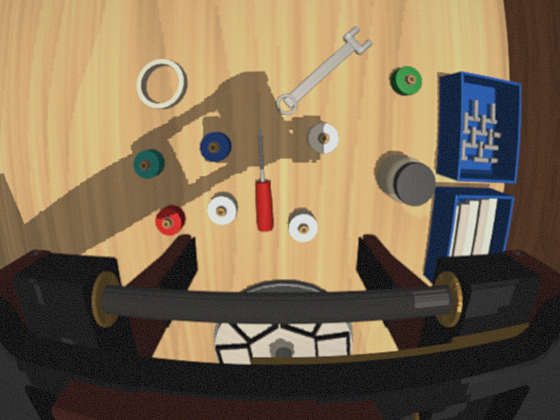

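Wrist view a shows the carousel centred near (278,195), with the nests clear except the one under the plunger. View b shows the white spacers at (222,209), (303,228) and (323,138). I'll fit the carousel pose by matching projected nest-wall tops to the dark pixels.

```bash
cat > fit.py <<'E'
from h import *
from scipy.optimize import minimize
from scipy.ndimage import map_coordinates,gaussian_filter
def wallpts(ax,ay,phi,ks,z=.05,off=0.0275):
    P=[]
    for k in ks:
        a=phi+k*np.pi/3
        for s in np.linspace(-.0275,.0275,23):
            for (r,t) in((off,s),(-off,s),(s,off),(s,-off)):
                P.append([ax+(.084+r)*np.cos(a)-t*np.sin(a),ay+(.084+r)*np.sin(a)+t*np.cos(a),z])
    return np.array(P)
def fit(d,x0,ks,pr):
    g=gaussian_filter(d["frame"].max(-1).astype(float),.8)
    def cost(x):
        uv=np.array([pr(d,p) for p in wallpts(*x,ks)])
        return np.minimum(map_coordinates(g,uv[:,::-1].T,order=1,mode='nearest'),130).mean()
    best=None
    for dx in(-.004,0,.004):
        for dy in(-.004,0,.004):
            r=minimize(cost,[x0[0]+dx,x0[1]+dy,x0[2]],method='Nelder-Mead',options=dict(initial_simplex=[[x0[0]+dx,x0[1]+dy,x0[2]],[x0[0]+dx+.003,x0[1]+dy,x0[2]],[x0[0]+dx,x0[1]+dy+.003,x0[2]],[x0[0]+dx,x0[1]+dy,x0[2]+.04]],xatol=1e-5,fatol=1e-3))
            if best is None or r.fun<best.fun:best=r
    return best
E
python3 - <<'E'
from fit import *
import pickle
a,b=pickle.load(open("im1.pkl","rb"));d,s=pickle.load(open("im0.pkl","rb"))
x0=[.5523,-.0232,np.radians(-112.6)]
for im,ks,pr,n in((a,[1,2,3,4,5],wproj,'wrist'),(d,[1,2,3,4,5],proj,'scene'),(s,[1,2,3,4,5],proj,'side')):
    r=fit(im,x0,ks,pr);print(n,r.x.round(4),np.degrees(r.x[2]).round(2),r.fun)
    f=im["frame"].copy()
    big=cv2.resize(f,None,fx=4,fy=4,interpolation=cv2.INTER_CUBIC)
    for p in wallpts(*r.x,ks):
        u=(pr(im,p)+.5)*4-.5;cv2.circle(big,tuple(int(v) for v in u),1,(0,0,255),-1)
    c=(pr(im,[r.x[0],r.x[1],.05])*4).astype(int)
    cv2.imwrite(f"pics/fit_{n}.png",big[max(c[1]-290,0):c[1]+290,max(0,c[0]-330):c[0]+330])
# spacers: insert/spacer from wrist b ellipse of white top
g=b["frame"];hsv=cv2.cvtColor(g,cv2.COLOR_BGR2HSV)
for uv in((222,209),(303,228),(323,138)):
    print(uv,w2world(b,uv,.037).round(4))
crop(g,200,120,345,250,5,"pics/w1b_crop.png")
E
```

```text
wrist [ 0.5515 -0.0213 -1.968 ] -112.76 56.05294249180641
scene [ 0.5541 -0.0183 -1.9698] -112.86 48.55120553782793
side [ 0.5516 -0.0267 -1.9667] -112.69 65.41509358908189
(222, 209) [0.4622 0.232  0.037 ]
(303, 228) [0.5786 0.2034 0.037 ]
(323, 138) [0.6044 0.3325 0.037 ]
```

View pics/fit_wrist.png

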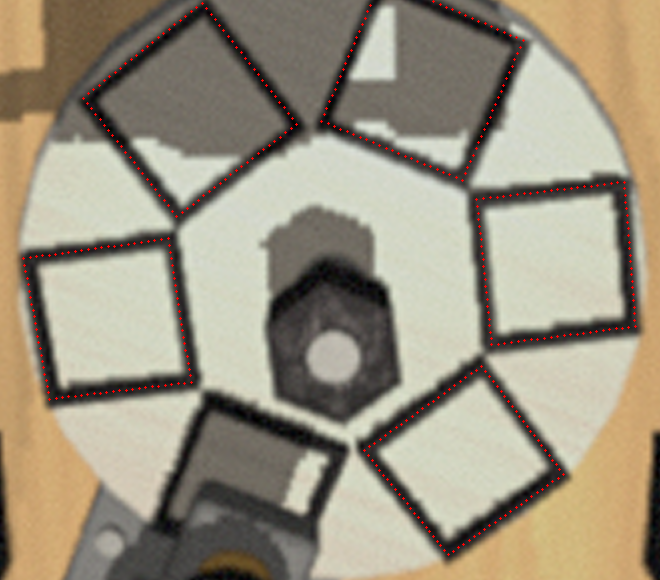

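View pics/w1b_crop.png

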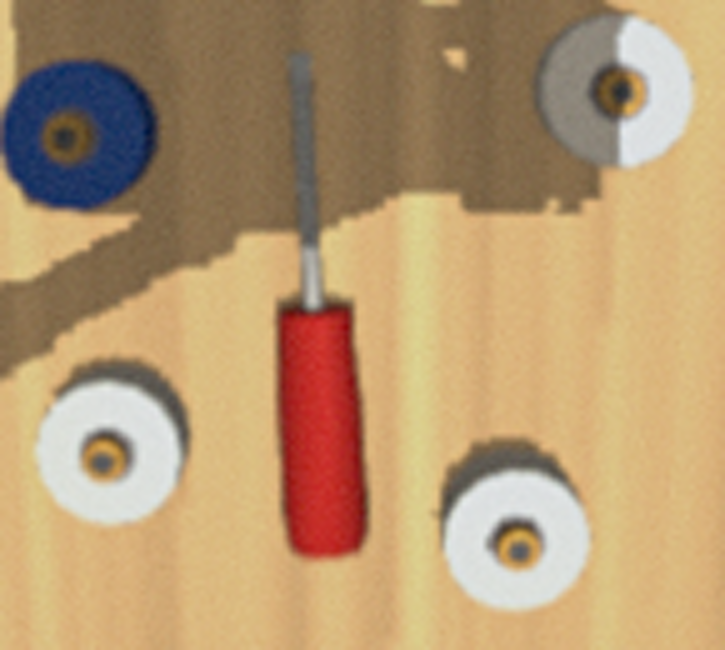

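```bash
python3 - <<'E'
from bench import *
from fit import *
import pickle
a,b=pickle.load(open("im1.pkl","rb"))
for n,t,i in(('B',(112,452),(104,456)),('A',(516,540),(518,547)),('C',(616,91),(621,90))):
    f=lambda c:np.array([200+(c[0]+.5)/5-.5,120+(c[1]+.5)/5-.5])
    print(n,w2world(b,f(t),.028).round(4),w2world(b,f(i),.037).round(4))
x0=[.5515,-.0213,-1.968]
for n,p,y,ks in(('p90',(.50,-.02,.36),np.pi/2,[1,2,3,4]),('m90',(.60,-.02,.36),-np.pi/2,[2,3,4,5])):
    move_to(p,quat(y));hold(.2);im=get_image("wrist");cv2.imwrite(f"pics/w2{n}.png",im["frame"])
    pickle.dump(im,open(f"w2{n}.pkl","wb"))
    r=fit(im,x0,[1,2,3,4,5],wproj);print(n,r.x.round(4),np.degrees(r.x[2]).round(2),r.fun)
print(state()['time'])
E
```

```text
B [0.4606 0.2282 0.028 ] [0.4597 0.2294 0.037 ]
A [0.5791 0.2012 0.028 ] [0.5789 0.2019 0.037 ]
C [0.6054 0.3325 0.028 ] [0.6056 0.3331 0.037 ]
p90 [ 0.5503 -0.0226 -1.9686] -112.79 52.69213916764153
m90 [ 0.5526 -0.0223 -1.9691] -112.82 52.381056272562276
9.0
```

View pics/w2p90.png

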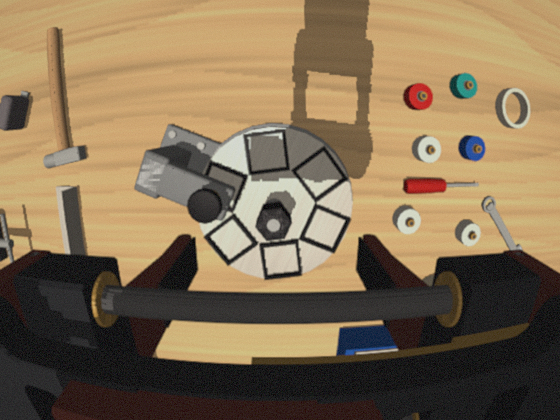

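View pics/w2m90.png

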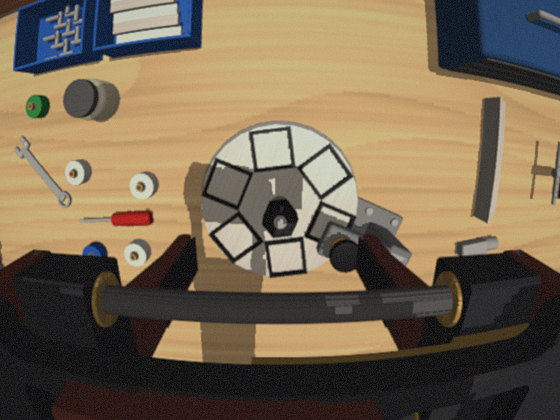

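Opposed-yaw fits agree: axis (0.5515, -0.0224), press direction -112.8°, with a 1.1 mm camera bias along tool x that I correct for. Next I pick spacer B and place it in nest 4.

```bash
cat > ops.py <<'E'
from bench import *
from h import *
AX=np.array([.5515,-.0224]);PHI=-1.9685
def nest(k): a=PHI+k*np.pi/3; return AX+.084*np.array([np.cos(a),np.sin(a)]),a
def wrap(y): # jaw yaw mod pi into (-pi/2,pi/2]
    return (y+np.pi/2)%np.pi-np.pi/2
def spacers():
    out=[]
    for n in("scene","side"):
        im=get_image(n);P=cloud(im);hsv=cv2.cvtColor(im["frame"],cv2.COLOR_BGR2HSV)
        m=((hsv[...,1]<70)&(hsv[...,2]>90)&(P[...,2]>.018)&(P[...,2]<.036)&(abs(P[...,0]-.54)<.13)&(abs(P[...,1]-.25)<.14)).astype(np.uint8)
        k,l,st,c=cv2.connectedComponentsWithStats(m)
        out.append([P[l==i].mean(0)[:2].round(4).tolist() for i in range(1,k) if st[i,4]>20])
    return out
def st(t=''):
    s=state();print(t,'t %.1f'%s['time'],'pos',s['ee_pos'].round(4),'gap %.4f'%s['finger_gap'],'F',s['ft_force'].round(1));return s
def pick(p,yaw,z=.021):
    q=quat(yaw);move_to((*p,.11),q);move_l((*p,z),.12);close();hold(.15);st('closed')
    move_l((*p,.11),.15);return st('lifted')
def place(k,z=.0615):
    c,a=nest(k);y=wrap(a+np.pi/2);q=quat(y)
    move_l((*c,.11),.2,q);s=st('over nest')
    if s['finger_gap']<.04: print('LOST');return False
    move_l((*c,.07),.15);move_l((*c,z),.04);st('down');gripper_open();hold(.1);move_l((*c,.15),.2);st('up');return True
E
python3 - <<'E'
from ops import *
print(spacers())
s=pick((.460,.2275),np.pi/2)
if s['finger_gap']>.04: place(4)
im=get_image("wrist");cv2.imwrite("pics/p1.png",im["frame"]);print(spacers())
E
```

```text
[[[0.4624, 0.2297], [0.5826, 0.2037], [0.6095, 0.3351]], [[0.6053, 0.3244], [0.4591, 0.2209], [0.5788, 0.1932]]]
closed t 13.2 pos [0.46   0.2275 0.021 ] gap 0.0432 F [ 0. -0. -0.]
lifted t 13.9 pos [0.4596 0.2273 0.1089] gap 0.0434 F [-0.  -0.9 -1. ]
over nest t 15.0 pos [0.5004 0.0451 0.1095] gap 0.0436 F [-1.5  0.4 -0.8]
down t 15.8 pos [0.5006 0.0446 0.0616] gap 0.0430 F [-0.6  0.2 -1.3]
up t 17.3 pos [0.5005 0.0445 0.1492] gap 0.0877 F [-0.1  0.7 -0.6]
[[[0.5824, 0.2034], [0.6094, 0.335]], [[0.5808, 0.1928]]]
```

```bash
python3 - <<'E'
from ops import *
move_to((.55,.05,.36),quat(0));im=get_image("wrist");crop(im["frame"],120,0,420,240,2.6,"pics/p1b.png");print(state()['time'])
E
```

```text
18.3583
```

View pics/p1b.png

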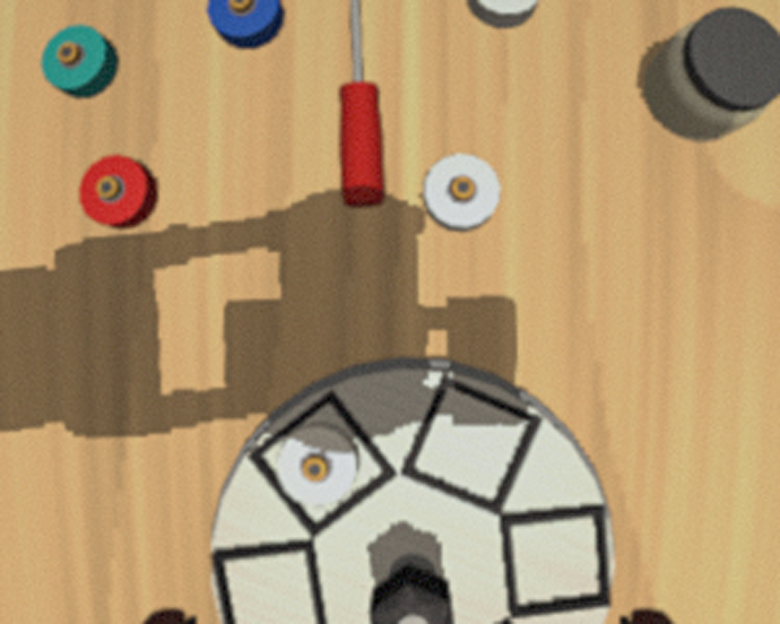

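Spacer B stands inside nest 4, at (318,465) in the crop. Next are C to nest 2 and A to nest 3. The scene camera shows neither has moved.

```bash
python3 - <<'E'
from ops import *
s=pick((.6054,.3317),np.pi/2)
if s['finger_gap']>.04 and place(2):
    print(spacers())
    s=pick((.579,.2005),np.pi/2)
    if s['finger_gap']>.04: place(3)
move_to((.55,.05,.36),quat(0));im=get_image("wrist");crop(im["frame"],120,0,420,240,2.6,"pics/p2.png");st()
E
```

```text
closed t 21.6 pos [0.6054 0.3317 0.021 ] gap 0.0434 F [-0.7 -0.2  1.2]
lifted t 22.3 pos [0.605  0.3315 0.1088] gap 0.0435 F [-0.7  0.9 -1.6]
over nest t 25.5 pos [ 0.6348 -0.0116  0.11  ] gap 0.0435 F [-1.2  0.  -0.9]
down t 26.3 pos [ 0.6348 -0.0119  0.0616] gap 0.0435 F [ 0.3  0.  -0.5]
up t 27.8 pos [ 0.6346 -0.0118  0.1492] gap 0.0876 F [ 0.5 -0.2 -0.5]
[[[0.5823, 0.2032]], [[0.5787, 0.1923]]]
closed t 32.0 pos [0.579  0.2005 0.021 ] gap 0.0434 F [ 0.5 -0.3  0.8]
lifted t 32.7 pos [0.5785 0.2004 0.1088] gap 0.0432 F [ 0.5  0.2 -2.3]
over nest t 34.8 pos [0.584  0.0552 0.1099] gap 0.0436 F [ 0.2 -0.  -1.9]
down t 35.6 pos [0.584  0.055  0.0616] gap 0.0433 F [ 0.2 -0.4 -0.2]
up t 37.1 pos [0.5838 0.0551 0.1492] gap 0.0878 F [ 0.1  0.3 -0.2]
 t 38.0 pos [0.5501 0.05   0.3564] gap 0.0877 F [ 0.7  0.6 -0.4]
```

View pics/p2.png

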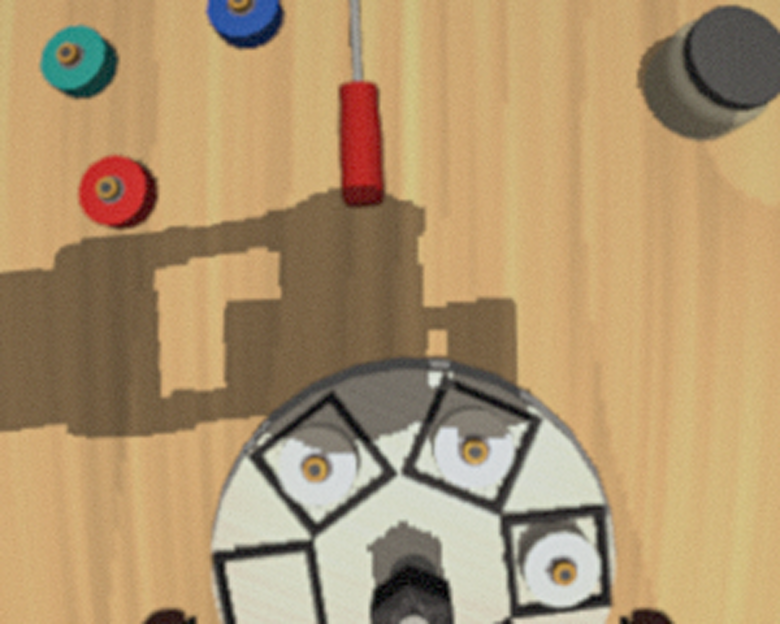

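All three stand in nests 4, 3 and 2, in the crop at (318,465), (475,450) and (562,570). Now I turn the carousel +120° to bring nest 4 under the plunger.

```bash
cat >> ops.py <<'E'
def turn(y0,y1,step=20,z=.108,up=.25):
    """degrees, world jaw yaw"""
    move_to((*AX,up),quat(np.radians(y0)));move_l((*AX,z),.15);close();hold(.1);s=st('knob gripped')
    n=int(np.ceil(abs(y1-y0)/step))
    for y in np.linspace(y0,y1,n+1)[1:]:
        move_to((*AX,z),quat(np.radians(y)))
    hold(.1);st('turned');gripper_open();hold(.3);move_l((*AX,up),.25);st('off')
def look(n,p=(.55,.02,.36),yaw=0):
    move_to(p,quat(yaw));hold(.2);im=get_image("wrist");crop(im["frame"],170,100,390,280,3.4,n);return im
E
python3 - <<'E'
from ops import *
from fit import fit
P=np.degrees(PHI)
turn(P+120,P+240)
im=look("pics/t1.png");st()
r=fit(im,[.5515,-.0213,PHI],[1,2,3,4,5],wproj);print(r.x,np.degrees(r.x[2]-PHI),r.fun)
E
```

```text
knob gripped t 40.6 pos [ 0.5517 -0.0224  0.108 ] gap 0.0400 F [ 3.6  1.2 -1.1]
turned t 43.3 pos [ 0.5507 -0.0247  0.108 ] gap 0.0399 F [-2.8 -9.5  1.5]
off t 45.2 pos [ 0.5513 -0.0224  0.2486] gap 0.0878 F [-0.2  0.3 -0.4]
 t 47.4 pos [0.55   0.02   0.3599] gap 0.0877 F [-0.3 -0.3 -0.5]
[ 0.5514151  -0.02132986 -1.96737372] 0.06453121208905402 56.703967579861555
```

View pics/t1.png

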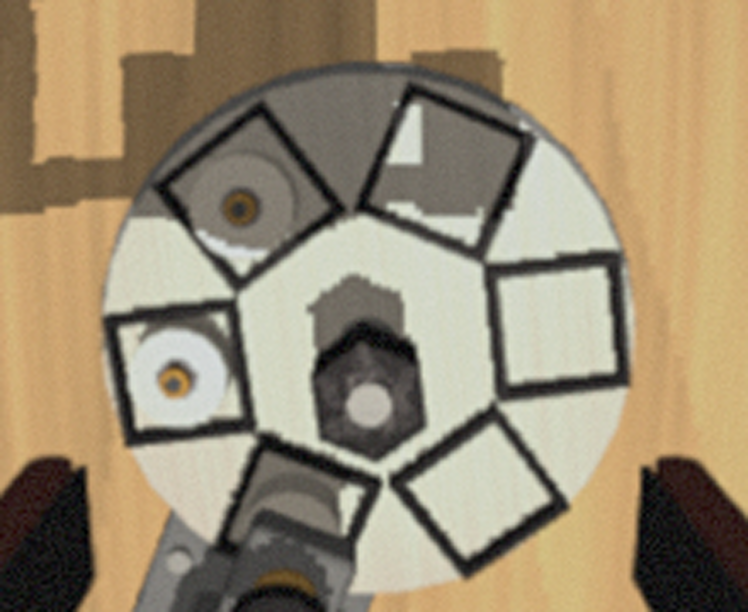

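The turn was exactly 120°, within 0.1° of a click, and a spacer is under the plunger. Now the first press, stepping down with force monitoring.

```bash
cat >> ops.py <<'E'
def press(verbose=True,fmax=32):
    c,_=nest(0);q=quat(np.radians(-20))
    close();move_to((*c,.21),q);move_l((*c,.180),.1);f0=state()['ft_force'][2]
    log=[];z=.180
    move_l((*c,.165),.03)
    z=.165
    while z>.154:
        z-=.0005;move_l((*c,z),.02);s=state();f=s['ft_force'][2]-f0;log.append((round(z,4),round(float(s['ee_pos'][2]),4),round(float(f),1)))
        if f>fmax: break
    hold(.4);s=st('pressed')
    print(log);tip=s['ee_pos'][2]-.008
    move_l((*c,.21),.12);st('released');gripper_open();return tip
E
python3 - <<'E'
from ops import *
print(press())
E
```

```text
pressed t 56.5 pos [ 0.5197 -0.0999  0.1601] gap 0.0005 F [-8.8  2.4 25.9]
[(0.1645, 0.1664, 9.3), (0.164, 0.1662, 10.9), (0.1635, 0.166, 11.0), (0.163, 0.1656, 11.6), (0.1625, 0.1652, 11.4), (0.162, 0.1647, 12.2), (0.1615, 0.1643, 12.3), (0.161, 0.1638, 12.1), (0.1605, 0.1633, 12.5), (0.16, 0.1629, 12.3), (0.1595, 0.1624, 12.6), (0.159, 0.1619, 13.0), (0.1585, 0.1615, 13.5), (0.158, 0.161, 14.1), (0.1575, 0.1606, 14.1), (0.157, 0.1602, 14.4), (0.1565, 0.1602, 16.2), (0.156, 0.1602, 17.4), (0.1555, 0.1602, 19.9), (0.155, 0.1602, 21.3), (0.1545, 0.1601, 23.2), (0.154, 0.1601, 25.9)]
released t 57.1 pos [ 0.5187 -0.0999  0.2087] gap 0.0005 F [ 0.5 -0.3  0.3]
0.15213197525369682
```

The stop is clear: the TCP holds at 0.1602 while force rises to 26 N, so the fingertips are at 0.152 = 170-18 mm. I turn +60° and check the insert.

```bash
python3 - <<'E'
from ops import *
from fit import fit
P=np.degrees(PHI)
turn(P+60,P+120)
im=look("pics/t2.png");st()
r=fit(im,[.5515,-.0213,PHI],[1,2,3,4,5],wproj);print(r.x,np.degrees(r.x[2]-PHI),r.fun)
E
```

```text
knob gripped t 61.2 pos [ 0.5524 -0.0235  0.1079] gap 0.0399 F [ 4.6 -3.2 -2.4]
turned t 62.6 pos [ 0.5519 -0.0233  0.108 ] gap 0.0399 F [ 1.6 -5.6 -2.1]
off t 64.5 pos [ 0.5513 -0.0224  0.2486] gap 0.0878 F [-0.1 -0.7 -0.7]
 t 65.3 pos [0.5498 0.0196 0.3577] gap 0.0876 F [-1.5 -0.1  0.5]
[ 0.5515071  -0.02146328 -1.96815573] 0.01972544594462324 60.6525360389869
```

View pics/t2.png

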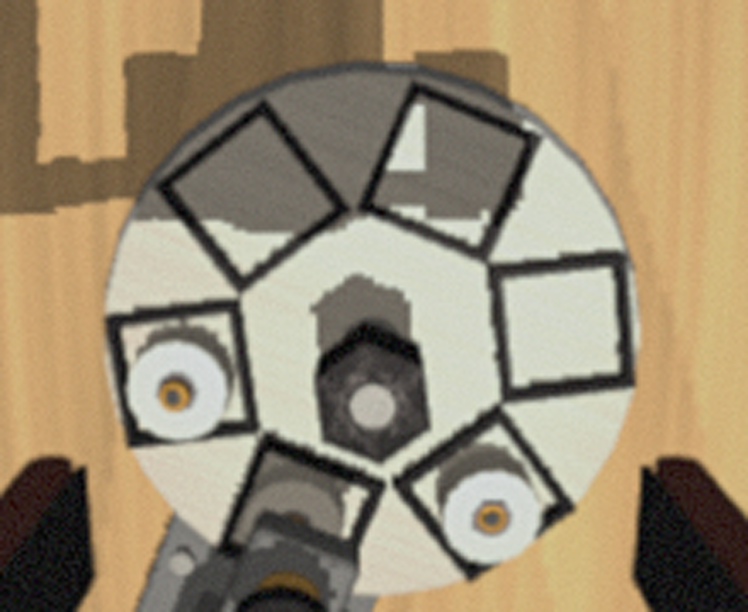

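The pressed spacer has left the press, at (490,517), and its insert is nearly flush. The next spacer is under the plunger and the click error is 0.02°. Now the remaining presses.

```bash
python3 - <<'E'
from ops import *
from fit import fit
P=np.degrees(PHI)
print(press())
turn(P+60,P+120)
im=look("pics/t3.png");st()
r=fit(im,[.5515,-.0213,PHI],[1,2,3,4,5],wproj);print(r.x,np.degrees(r.x[2]-PHI),r.fun)
E
```

```text
pressed t 74.5 pos [ 0.5197 -0.0999  0.1601] gap 0.0005 F [-9.2  3.  24.7]
[(0.1645, 0.1664, 8.3), (0.164, 0.1662, 10.8), (0.1635, 0.1659, 11.4), (0.163, 0.1656, 11.6), (0.1625, 0.1651, 11.8), (0.162, 0.1647, 12.1), (0.1615, 0.1642, 12.1), (0.161, 0.1638, 12.2), (0.1605, 0.1633, 11.8), (0.16, 0.1629, 12.3), (0.1595, 0.1624, 12.8), (0.159, 0.162, 13.5), (0.1585, 0.1615, 12.6), (0.158, 0.161, 13.3), (0.1575, 0.1606, 13.0), (0.157, 0.1602, 14.4), (0.1565, 0.1602, 15.6), (0.156, 0.1602, 17.8), (0.1555, 0.1602, 20.0), (0.155, 0.1602, 20.7), (0.1545, 0.1601, 23.1), (0.154, 0.1601, 25.8)]
released t 75.1 pos [ 0.5187 -0.0998  0.2087] gap 0.0004 F [-0.  -0.2 -1.4]
0.1520926005625349
knob gripped t 79.2 pos [ 0.5524 -0.0236  0.108 ] gap 0.0401 F [ 4.9 -4.6 -1.5]
turned t 80.5 pos [ 0.5518 -0.0233  0.1079] gap 0.0400 F [ 2.4 -5.9 -2.6]
off t 82.5 pos [ 0.5513 -0.0224  0.2486] gap 0.0878 F [-0.4 -0.7 -0.8]
 t 83.2 pos [0.5498 0.0196 0.3577] gap 0.0881 F [ 0.4 -0.7  0.6]
[ 0.5516443  -0.0214484  -1.96925231] -0.0431040978713609 60.73026484259229
```

View pics/t3.png

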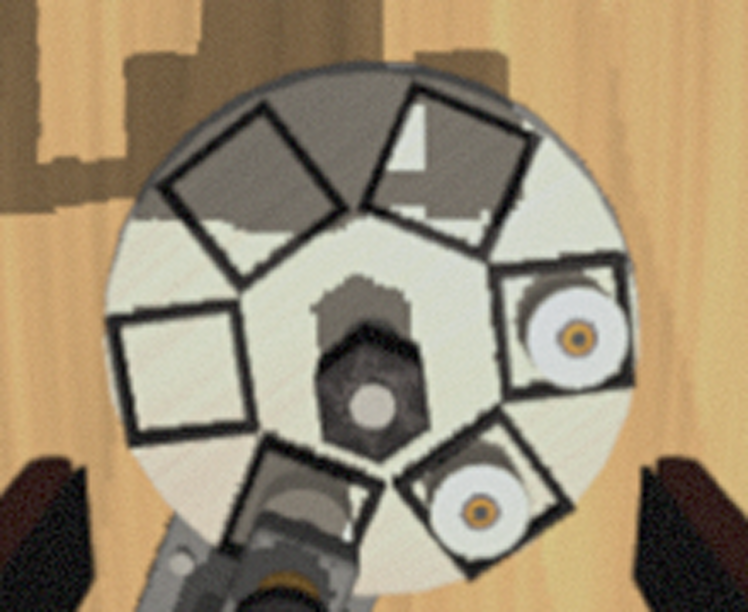

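Two are now pressed, at (480,511) and (577,338), and the third is under the plunger on a click. Now the last press and the turn out.

```bash
python3 - <<'E'
from ops import *
from fit import fit
P=np.degrees(PHI)
print(press())
turn(P+60,P+120)
im=look("pics/t4.png");st()
r=fit(im,[.5515,-.0213,PHI],[1,2,3,4,5],wproj);print(r.x,np.degrees(r.x[2]-PHI),r.fun)
P=w2world
move_to((.5,.1,.36),quat(0))
d=get_image("scene");s=get_image("side")
crop(d["frame"],228,175,388,305,4.5,"pics/f_scene.png");crop(s["frame"],245,130,345,285,3.8,"pics/f_side.png")
C=cloud(d)
m=(np.hypot(C[...,0]-.5215,C[...,1]+.0995)<.03)&(C[...,2]>.14);print('cap top z',np.percentile(C[m][:,2],[50,90]) if m.any() else None)
E
```

```text
pressed t 92.4 pos [ 0.5197 -0.0999  0.1601] gap 0.0005 F [-8.5  2.9 25.1]
[(0.1645, 0.1664, 9.4), (0.164, 0.1663, 10.2), (0.1635, 0.1659, 11.5), (0.163, 0.1656, 11.5), (0.1625, 0.1651, 11.9), (0.162, 0.1647, 12.9), (0.1615, 0.1642, 13.8), (0.161, 0.1638, 12.7), (0.1605, 0.1633, 13.6), (0.16, 0.1628, 13.7), (0.1595, 0.1624, 13.6), (0.159, 0.1619, 13.8), (0.1585, 0.1615, 13.5), (0.158, 0.161, 14.5), (0.1575, 0.1605, 14.0), (0.157, 0.1602, 14.6), (0.1565, 0.1602, 16.8), (0.156, 0.1602, 18.5), (0.1555, 0.1602, 21.2), (0.155, 0.1602, 21.5), (0.1545, 0.1602, 23.7), (0.154, 0.1601, 25.8)]
released t 93.0 pos [ 0.5187 -0.0998  0.2087] gap 0.0004 F [-0.6 -0.3 -0.5]
0.1520910060191562
knob gripped t 97.1 pos [ 0.5524 -0.0236  0.1079] gap 0.0398 F [ 4.8 -4.7 -0.9]
turned t 98.5 pos [ 0.5518 -0.0233  0.108 ] gap 0.0398 F [ 2.5 -4.7 -2.6]
off t 100.4 pos [ 0.5513 -0.0224  0.2486] gap 0.0878 F [-0.1  0.  -0.8]
 t 101.2 pos [0.5498 0.0196 0.3578] gap 0.0877 F [-0.8  1.  -0.4]
[ 0.55160051 -0.02142818 -1.96884996] -0.02005107295465686 59.28153211535796
cap top z [0.16732438 0.17006808]
```

View pics/t4.png

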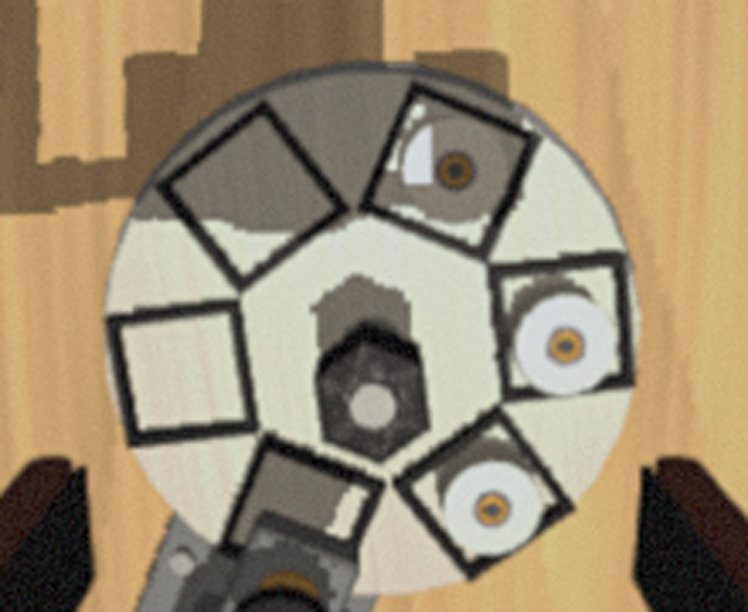

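View pics/f_scene.png

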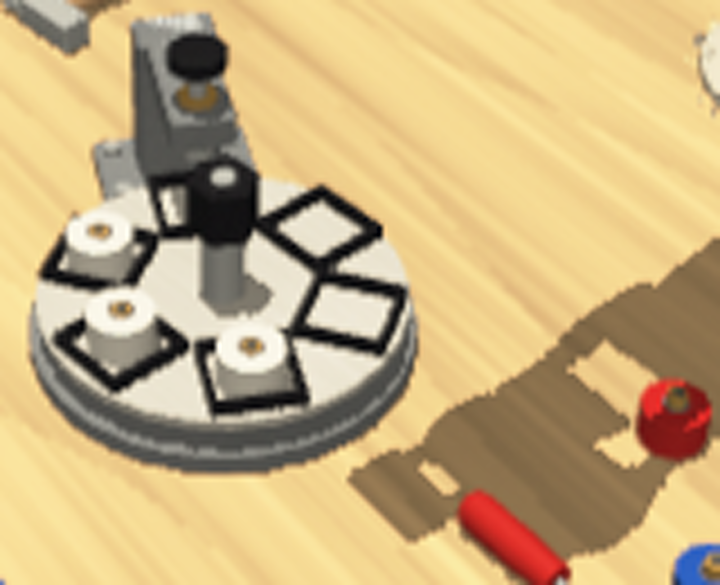

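View pics/f_side.png

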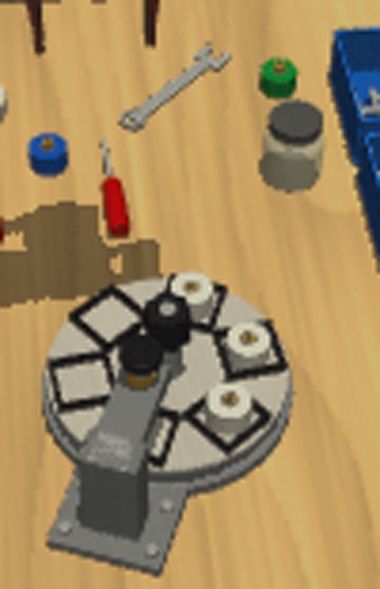

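All three stand in nests with nearly flush inserts, an empty nest is under the raised plunger, and the robot is clear. A quick depth check of the spacers' tops and radii comes before handing in.

```bash
python3 - <<'E'
from ops import *
for n in("scene","side"):
    im=get_image(n);C=cloud(im)
    for k in(1,2,3):
        c,_=nest(k)
        m=(np.hypot(C[...,0]-c[0],C[...,1]-c[1])<.032)&(C[...,2]>.0615)&(C[...,2]<.09)
        q=C[m];A=np.c_[q[:,:2]-q[:,:2].mean(0),np.ones(len(q))];t=q[:,2]>.065
        g=np.linalg.lstsq(A[t],q[t,2],rcond=None)[0]
        print(n,k,len(q),'r %.4f'%np.hypot(*(q[:,:2].mean(0)-AX)),'z50/max %.4f %.4f'%(np.median(q[:,2]),q[:,2].max()),'slope deg',np.degrees(np.hypot(*g[:2])).round(1))
st()
E
```

```text
scene 1 128 r 0.0835 z50/max 0.0667 0.0710 slope deg 0.8
scene 2 147 r 0.0827 z50/max 0.0663 0.0718 slope deg 0.5
scene 3 158 r 0.0884 z50/max 0.0663 0.0717 slope deg 0.5
side 1 102 r 0.0854 z50/max 0.0682 0.0736 slope deg 0.5
side 2 93 r 0.0805 z50/max 0.0682 0.0748 slope deg 0.6
side 3 76 r 0.0846 z50/max 0.0674 0.0757 slope deg 2.0
 t 101.8 pos [0.5004 0.0992 0.3594] gap 0.0880 F [-0.6 -0.2 -0. ]
```

```bash
python3 - <<'E'
from bench import *
job_done();print(state()['time'])
E
```

```text
the job is handed in; nothing more can be done
the job is handed in; nothing more can be done
```

All three white spacers are pressed, and the job was handed in at about 102 s. I placed each spacer in its own nest, then turned the carousel 120°, 60°, 60° and 60° by the knob. After each of the first three turns I pushed the plunger to its stop.

**Presses:** All three showed the hard stop. The fingertips held at 152.1 mm, against 152 mm expected, while the force rose to about 26 N.

**Last checks before hand-in:**
- **Carousel:** it sat within 0.1° of a click, with an empty nest below the plunger and the cap back at about 170 mm.
- **Spacers:** all three stood in their nests, with tops level to 2° or better at about 67 mm. Their centres averaged 82 to 87 mm from the axis over the two fixed cameras.
- **Inserts:** they looked nearly flush in the pictures; I did not measure the 1 mm directly, because depth noise is several mm.
- **Bystanders:** I reached for none of them. Those visible in the last pictures looked in place, but I did not measure them.

**Disagreements:** the scene and side cameras differed by up to about 8 mm in places. I relied on wrist-camera fits taken from three directions, which agreed after correcting a 1.1 mm offset. No slip of the grip or knocked spacer turned up.

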